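# Load the wax melter and take its temperature

### The job

Get the wax melter ready: first lower the wax ball gently into the melter's pot and let it go on the bottom without dropping it. Then lift the contact thermometer out of its stand and hold its sprung tip on the round measuring pad of the melter's sloping panel, the thermometer square to the panel and pressed lightly so that the tip is pushed in about half of its travel. Finish while holding it there, the thermometer still in the gripper, and leave everything else where it stands.

Things in the scene. Friction and masses are not known exactly. Their poses are not given: they have to be found in the camera images.
- ball_center (a point): Centre of the wax ball: a hard light-brown ball, 56 mm in diameter, about 85 g, the only ball on the table. It sits on the ball cup with its centre 48 mm above the table. It can roll.
- ball_cup: Wooden ring, 40 mm outside diameter, 25 mm high, fixed to the table, on which the ball sits at the start. Origin: centre of its underside. It and the probe stand are one to the left and one to the right of the melter, either way round.
- melter: Electric wax melter, fixed, yaw varies: grey 190 x 190 x 32 mm base with a round open aluminium pot; before it, towards the melter's -x, a console 170 mm wide reaching x = -183 mm, its aluminium panel sloping up towards the pot, 0.35 rad (20 degrees) from level. Lugs on the pot reach y = +-110 mm. Origin: underside, straight below the pot's centre; z up, x from console to pot.
- pot_floor (a point): Centre of the pot's inner floor, 35 mm above the table. The pot is 160 mm in inner diameter with a 5 mm wall. Axes as the melter's.
- pot_rim (a point): Centre of the pot's mouth, 70 mm above its floor, 105 mm above the table.
- contact_pad: Round steel measuring pad, 24 mm in diameter, brass edge, 2 mm proud of the sloping panel, on the panel's left half seen from the robot (the black dial on the right half is not it). Origin: centre of its face, at (-141, 35, 73) mm in the melter's frame. z: outward normal, leaning 0.35 rad from vertical towards the melter's -x.
- probe: Contact thermometer, 155 mm long, 130 g, upright in its stand. Origin: on its axis, underside of its black collar (40 mm diameter, 6 mm thick), 85 mm above the table at the start; z up its axis. Grey square handle 26 x 26 mm, sides along x and y, from z = 6 to 80 mm. Steel stem 12 mm in diameter down to z = -55 mm, then a sprung brass tip 9 mm in diameter to z = -75 mm.
- probe_tip (a point): End of the sprung tip, on the probe's axis, 75 mm below the probe's origin while not pressed in. It rides with the tip.
- plunger (a joint): How far the sprung tip is pushed in, in m: 0 free, 0.012 fully in. The spring takes 350 N/m (about 2.3 N at 6 mm, 4.4 N at the stop).
- probe_stand: Dark steel stand, fixed to the table: a tube 48 mm in diameter and 85 mm high on a foot 84 mm in diameter, bore 22 mm. The probe hangs in it by its collar and lifts straight up; the tip reaches 75 mm into the bore. Origin: centre of its underside.
- mug: White mug with handle, 80 mm high. Bystander. Origin: centre of the underside.
- wax_bar: Bar of wax, 100 x 55 x 30 mm. Bystander. Origin: centre of the underside.
- wax_puck: Flat round cake of wax, 64 mm in diameter, 22 mm high. Bystander. Origin: centre of the underside.
- brush: Brush lying on the left side of the table. Bystander.
- spatula: Spatula lying on the right side of the table. Bystander.
- bowl: Dark metal bowl, 110 mm in diameter, 45 mm high. Bystander. Origin: centre of the underside.
- jar: Amber glass jar with a steel lid, 68 mm in diameter, 90 mm high. Bystander. Origin: centre of the underside.
- ball: The wax ball as a whole (its own axes turn as it rolls; use ball_center for its place).
Mind the look-alikes: they are no part of the job. Leave any yellow look-alike of the probe_stand alone.

How it is judged:
On the way, in this order (a step that is already met when the one before it is completed fails the run):
1. the ball lies in the pot, let go (horizontal distance between ball_center and pot_floor below 0.065 m and z of ball_center in the frame of pot_floor below 0.04 m and contact force between the fingers and ball below 0.1 N), for 0.3 s.
2. the thermometer is out of its stand, in the gripper (z of probe_tip in the frame of probe_stand above 0.088 m and contact force between the fingers and probe above 1 N), for 0.1 s.
3. the tip rests on the pad, square and lightly pressed (distance between probe_tip and contact_pad below 0.011 m and contact force between probe and contact_pad between 0.5 and 6 N and value of joint plunger between 0.002 and 0.0105 m and angle between the z axis of probe and the z axis of contact_pad, either way round below 0.17 rad and contact force between the fingers and probe above 1 N and contact force between probe and probe_stand below 0.1 N and contact force between probe and melter below 6 N), for 0.5 s.
At the end, for the whole second after the job is handed in: The ball is in the pot. The gripper holds the thermometer, clear of its stand, with the tip's end within 11 mm of the pad's centre, pushing on the pad with 0.5 to 6 N, the tip pushed in 2 to 10.5 mm, and the thermometer's axis within 0.17 rad (10 degrees) of square to the pad (all of step 3 and horizontal distance between ball_center and pot_floor below 0.065 m and z of ball_center in the frame of pot_floor below 0.04 m); the arm keeps its last pose, push and grip.
It fails at once if the ball is dropped or thrown into the pot (faster than 0.7 m/s inside it, a fall of about 25 mm) (horizontal distance between ball_center and pot_floor below 0.08 m and z of ball_center in the frame of pot_floor below 0.075 m and linear speed of ball above 0.7 m/s).
It fails at once if the ball is pressed or struck on the melter with more than 30 N (contact force between ball and melter above 30 N).
It fails at once if the thermometer is jammed onto the melter with more than 20 N (contact force between probe and melter above 20 N).
It fails at once if a bystander is moved more than 40 mm (distance of any of mug, wax_bar, wax_puck, brush, spatula, bowl, jar from where it was at the start of the episode above 0.04 m).
It also fails if it takes over 51 s, if anything falls off the work surface, if the arm or the gripper's body presses on something with over 40 N, if the wrist force passes 120 N, or if a joint passes its speed limit or range.

### The arm

A 6-joint arm with a two-finger parallel gripper is mounted at the origin on the work surface. World frame = base frame: x ahead of the robot, y to its left, z up, the work surface at z = 0. Lengths are in m, angles in rad, forces in N, time in s.
With the tool pointing down it reaches from about 0.35 to 0.85 m from the base axis. Payload 8.1 kg.
Tool frame: the origin (TCP) lies on the centre line of the jaws, within the pads' length; the fingertips stand robot.tips_ahead ahead of it and the grasp point (between the pads) lies 8 mm behind it (robot.tips_ahead is the distance from the TCP to the fingertips, in m); z points along the fingers, y is the direction in which the jaws open and shut (so a half turn about z gives the same grasp; the last joint's range is limited). The gripper opens to 93 mm and grips with 3 to 60 N. Pads are 15 mm wide; open, the fingers measure 128 mm over their backs; the gripper's body (75 mm by 188 mm) begins 65 mm behind the grasp point.
Start: joints at [-1.209, 0.13, 1.488, -0, 1.523, -0.085], TCP at [0.259, -0.541, 0.23] pointing down, gripper open.
Joint ranges: [-2.96, 2.96], [-0.89, 2.26], [0.02, 2.5], [-1.34, 4.48], [0, 2.73], [-2.66, 2.66]. Speed limits (rad/s): [2.39, 2.39, 2.79, 3.14, 3.14, 3.14].

### API

Orientations are given as a rotation vector (axis times angle).
In Python, from plant import monitor, eyes, job, robot gives the robot as it stands.
- The arm moves only by the tool servo_tool, never from a script. Its argument "plan" is a list that holds one entry, the list of rows, each a list of 7 numbers: the closure, from -1 (fully open) to 1 (shut), so that 0 is half open, then the shift along the world's x, y, z in mm, then the turn, a rotation vector about the world's x, y, z in rad. In form: [[[hand, dx, dy, dz, ax, ay, az], ...]]. A call has 1 to 12 rows; each row shifts and turns the commanded pose from where the row before left it; what a row does not reach is not made up. A row lasts 1/10 s, in which the tool goes at most 50 mm and 8.59 degrees, less where a joint would pass 70% of its speed; a pose out of reach is approached as far as the arm can. A call with a gripper value outside its range is refused whole. The fingers move at their own pace and stop on an object; "force" is the grip in N (left out, the last holds). Time passes only in rows, so rows that do not move let the fingers close. It gives the time, the measured TCP pose, the force and the opening at its end, in the units of the state.
- monitor.read_state(): the state, without advancing time (a new reading comes with each control period).
- eyes.read_camera(name): name is "scene" or "top"; returns the picture (480x640x3 uint8, red, green, blue); there is no depth.
- eyes.camera_info(name): a dict with "mtx" (3x3 intrinsics, pixels), "R" (3x3) and "t" (3): a world point X has camera coordinates R X + t. Camera axes: x right, y down, z forward; pixel columns grow to the right and rows downward; lengths in m; the calibration is good to about 2 mm. A picture is of the moment at which its call begins. camera_info takes no time and is no camera call.
- job.close_job(): hands the job in, once; it reports no verdict.
The state is a dict: "t": time; "q": joint angles; "dq": joint speeds; "joint_torque": joint torques, N m; "tool_pos": TCP position; "orientation": TCP orientation; "force": force on the tool from outside, world axes, zero at the start; "wrist_torque": the same for the moment, N m; "opening": finger opening in m.
Only numpy, scipy, OpenCV 4.12 (cv2) and the standard library are available. Lean on these libraries where they do the work, as an engineer would, in place of code of your own. Each camera call takes 0.05 s, during which the arm holds its last target. There are 200 camera calls.

## Working session

There is one attempt and no reset: what is moved stays moved. The work goes in short steps, Python scripts to look and compute and a tool call to move; the robot and the scene stay as the last step left them, time stands still between calls to the robot, and variables do not carry over. Pictures are saved under pics/ and viewed, about 8 in all and at most 12, crops included, and the job is handed in when it is done.

Besides the shell and the picture viewer there is one more tool, called after ">>>" as a command line: name --argument value ..., lists and objects as JSON in quotes. servo_tool: Moves the arm, as the interface text tells. Its arguments: {"type":"object","properties":{"plan":{"type":"array"},"force":{"type":"number"}},"required":["plan"]}

```bash
mkdir -p pics
cat > h.py <<'E'
import numpy as np, cv2
from plant import monitor, eyes, job, robot
def snap(cam,fn,crop=None,s=1):
    im=eyes.read_camera(cam)[:,:,::-1].copy(); cv2.imwrite('pics/full_'+fn,im)
    if crop: x0,y0,x1,y1=crop; im=im[y0:y1,x0:x1]
    im=cv2.resize(im,None,fx=s,fy=s,interpolation=cv2.INTER_CUBIC); cv2.imwrite('pics/'+fn,im)
def ray(cam,u,v,z):
    c=eyes.camera_info(cam);K,R,t=[np.array(c[k]) for k in('mtx','R','t')]
    d=R.T@np.linalg.inv(K)@[u,v,1]; o=-R.T@t
    return o+d*(z-o[2])/d[2]
def proj(cam,X):
    c=eyes.camera_info(cam);K,R,t=[np.array(c[k]) for k in('mtx','R','t')]
    p=K@(R@np.array(X)+t); return p[:2]/p[2]
E
python3 - <<'E'
from h import *
snap('top','a.png');snap('scene','b.png')
print(robot.tips_ahead, monitor.read_state())
for c in('top','scene'):
    i=eyes.camera_info(c);print(c,i, -np.array(i['R']).T@i['t'])
E
```

```text
0.011 {'t': 0.1, 'q': array([-1.20941614e+00,  1.31073400e-01,  1.48914501e+00, -1.22605582e-05,
        1.52299771e+00, -8.54104340e-02]), 'dq': array([-0.00048093, -0.00300938, -0.00221033, -0.00040275, -0.00018946,
        0.00230473]), 'joint_torque': array([ 9.66940388e-04, -5.61343002e+01, -4.93093729e+01,  7.70218461e-02,
        2.92198785e-02, -4.38416646e-05]), 'tool_pos': array([ 0.25908306, -0.5406445 ,  0.22871358]), 'orientation': array([-3.06196015e+00, -6.95639234e-01,  3.69627648e-04]), 'force': array([-0.43818841,  0.4347765 ,  0.23052193]), 'wrist_torque': array([-0.00852872,  0.00075308,  0.01400782]), 'opening': 0.09293462228524135}
top {'mtx': array([[593.89606309,   0.        , 315.95112824],
       [  0.        , 593.89606309, 237.49267095],
       [  0.        ,   0.        ,   1.        ]]), 'R': array([[ 0.01802686, -0.99979351,  0.00937917],
       [-0.99064012, -0.0191297 , -0.13515251],
       [ 0.13530402, -0.006855  , -0.99078042]]), 't': array([-0.00792074,  0.56235316,  1.65869097])} [0.33280483 0.01420888 1.71947626]
scene {'mtx': array([[578.38345768,   0.        , 317.20589814],
       [  0.        , 578.38345768, 242.99691472],
       [  0.        ,   0.        ,   1.        ]]), 'R': array([[ 0.5463392 ,  0.8375561 , -0.00364099],
       [ 0.54182693, -0.35674288, -0.76102437],
       [-0.6386995 ,  0.41380466, -0.64871307]]), 't': array([-0.31055795, -0.22727256,  1.86467516])} [ 1.48377948 -0.59257944  1.03554845]
```

View pics/a.png

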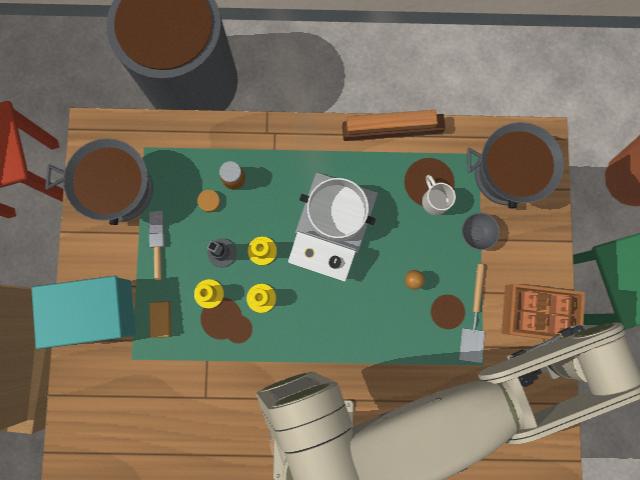

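View pics/b.png

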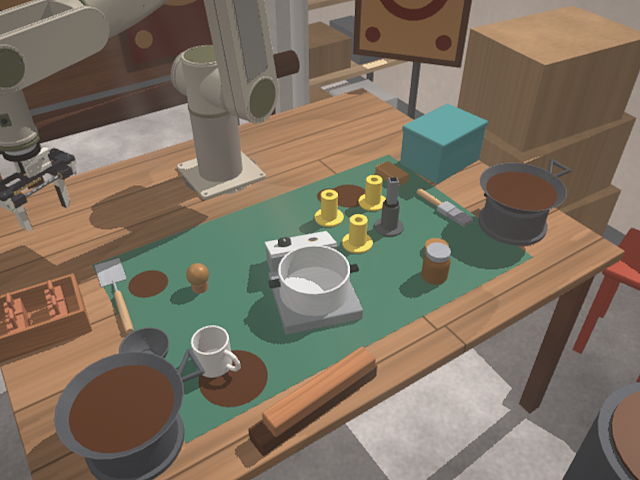

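Top view: the ball is at (415,280), the only ball. The dark stand with the thermometer is at (220,251). The yellow look-alikes are at (262,250), (208,293) and (261,298), so I rule those out. The melter pot is at (337,208), the pad at about (309,253), and the black dial at (335,262). I'll confirm these in enlarged crops.

Run:
```python
from h import *
a=cv2.imread('pics/full_a.png')[165:315,190:440]; cv2.imwrite('pics/a2.png',cv2.resize(a,None,fx=3.2,fy=3.2,interpolation=cv2.INTER_CUBIC))
a=cv2.imread('pics/full_b.png')[170:320,180:410]; cv2.imwrite('pics/b2.png',cv2.resize(a,None,fx=3.4,fy=3.4,interpolation=cv2.INTER_CUBIC))
```

```text
(no output)
```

View pics/a2.png

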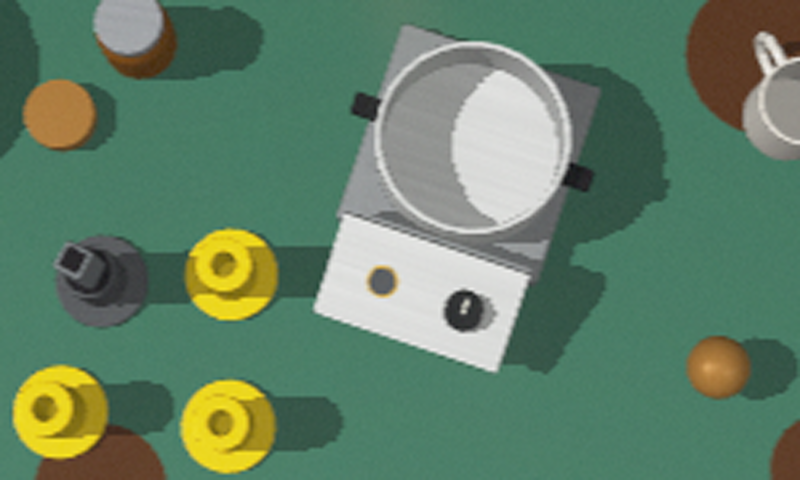

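View pics/b2.png

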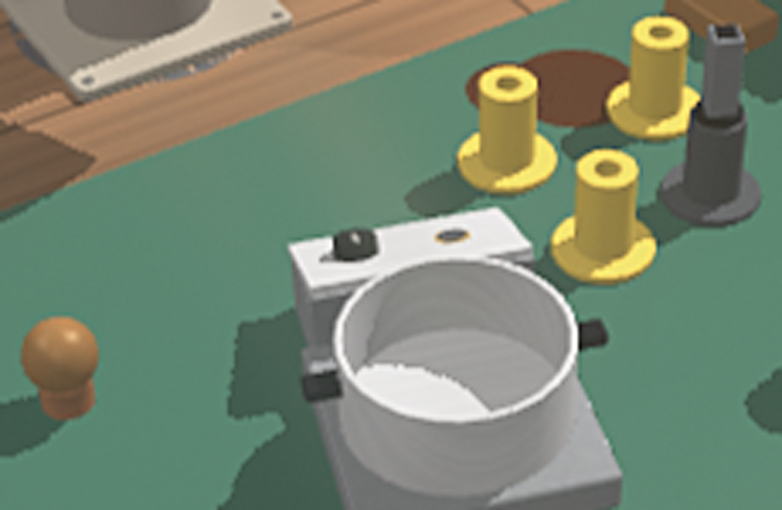

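The crops confirm it. The dark stand holds the grey square handle, with its top at about (75,262) in the first crop. The pad with its brass edge is at (382,281) and the black dial at (463,311). The ball sits on its cup at (718,367).

Run:
```python
from h import *
T=lambda x,y:((x+.5)/3.2-.5+190,(y+.5)/3.2-.5+165)
S=lambda x,y:((x+.5)/3.4-.5+180,(y+.5)/3.4-.5+170)
def P(c):
    i=eyes.camera_info(c);return np.array(i['mtx'])@np.c_[i['R'],i['t']]
def show(n,a,b,z):
    print(n)
    if a: print(' top',ray('top',*T(*a),z).round(4))
    if b: print(' scn',ray('scene',*S(*b),z).round(4))
    if a and b:
        X=cv2.triangulatePoints(P('top'),P('scene'),np.array(T(*a)),np.array(S(*b)))[:,0];print(' tri',(X[:3]/X[3]).round(4))
show('ball',(718.5,367),(60,354),.048)
show('rim',(473.5,138),(457,339),.105)
show('pad',(382,281),(453,236),.073)
show('probetop',(75,262),(726,34),.165)
show('foot',(101,281),(710,192),.004)
for n,p in dict(lugL=(365,105),lugR=(578,177)).items(): show(n,p,None,.09)
for n,p in dict(pBL=(314,311),pBR=(498,372),).items(): show(n,p,None,.055)
for n,p in dict(tL=(342,213),tR=(530,274),).items(): show(n,p,None,.09)
a=cv2.imread('pics/full_a.png')[232:272,200:245]; b=cv2.imread('pics/full_b.png')[170:210,370:415]
cv2.imwrite('pics/h.png',np.hstack([cv2.resize(q,(400,356),interpolation=cv2.INTER_CUBIC) for q in(a,b)]))
```

```text
ball
 top [ 0.4474 -0.2763  0.048 ]
 scn [ 0.4465 -0.2753  0.048 ]
 tri [ 0.4474 -0.2759  0.0491]
rim
 top [ 0.6373 -0.0554  0.105 ]
 scn [ 0.6436 -0.0574  0.105 ]
 tri [ 0.6386 -0.055   0.0998]
pad
 top [0.5151 0.0213 0.073 ]
 scn [0.5168 0.0207 0.073 ]
 tri [0.5153 0.0214 0.0716]
probetop
 top [0.5159 0.2737 0.165 ]
 scn [0.5202 0.2734 0.165 ]
 tri [0.5168 0.2751 0.1623]
foot
 top [0.5179 0.2763 0.004 ]
 scn [0.5176 0.2752 0.004 ]
 tri [0.5176 0.2759 0.0038]
lugL
 top [0.6675 0.0391 0.09  ]
lugR
 top [ 0.6075 -0.1473  0.09  ]
pBL
 top [0.4895 0.0806 0.055 ]
pBR
 top [ 0.4389 -0.0817  0.055 ]
tL
 top [0.5718 0.0571 0.09  ]
tR
 top [ 0.5218 -0.1064  0.09  ]
```

View pics/h.png

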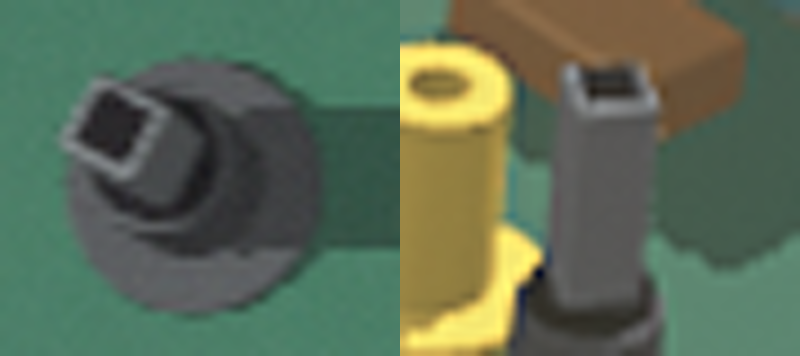

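Melter yaw is about -17.5°, and the pot centre is about (0.638, -0.055). The pad comes out at (0.515, 0.021), which agrees with the melter frame. The ball is at (0.447, -0.276), the probe at (0.5175, 0.275) with handle yaw about -28°. Next I move above the ball.

>>> servo_tool --plan '[[[-1,20,30,-8,0,0,0],[-1,24,34,-8,0,0,0],[-1,24,34,-8,0,0,0],[-1,24,34,-8,0,0,0],[-1,24,34,-8,0,0,0],[-1,24,34,-8,0,0,0],[-1,24,34,-8,0,0,0],[-1,24,31,-8,0,0,0],[-1,0,0,-35,0,0,0],[-1,0,0,0,0,0,0]]]' --force 10

```text
t: 1.1
tool_pos: [0.4451, -0.273, 0.1258]
orientation: [-3.057, -0.698, 0.009]
force: [-0.9, 0.9, -0.7]
opening: 0.093
```

>>> servo_tool --plan '[[[-1,0,0,0,0,0,0],[-1,0,0,0,0,0,0]]]'

```text
t: 1.3
tool_pos: [0.4474, -0.2772, 0.132]
orientation: [3.063, 0.694, 0.001]
force: [0.5, 0.0, 0.3]
opening: 0.093
```

Run:
```python
from h import *
snap('scene','c.png',(130,150,330,310),4)
s=monitor.read_state();print(s['tool_pos'],s['orientation'])
```

```text
[ 0.44760557 -0.27741833  0.13234261] [3.06230543e+00 6.93492444e-01 2.13590367e-03]
```

View pics/c.png

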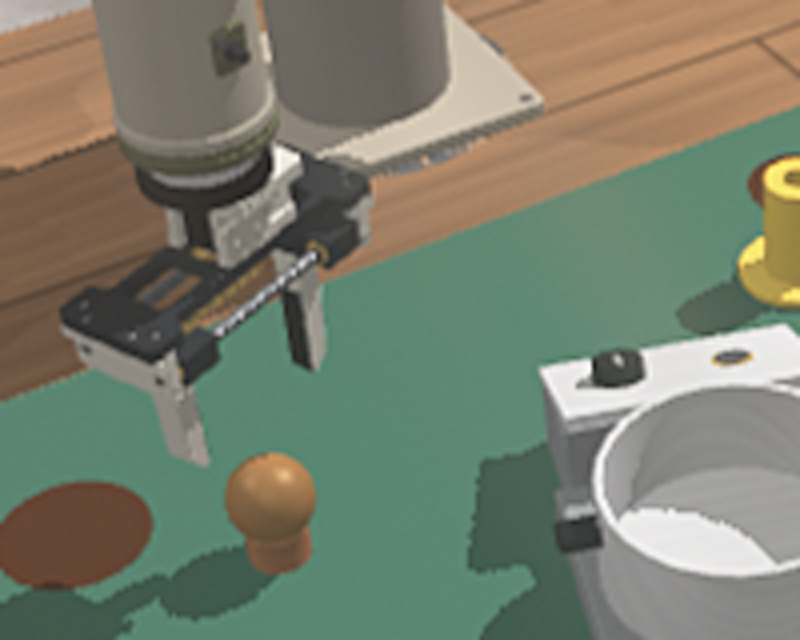

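The open jaws stand centred above the ball; the fingertips are at (190,460) and (310,365) in the crop, and the ball is at (271,500). I descend and grip.

>>> servo_tool --plan '[[[-1,0,1,-25,0,0,0],[-1,0,0,-25,0,0,0],[-1,0,0,-20,0,0,0],[-1,0,0,-14,0,0,0],[-1,0,0,-8,0,0,0],[-1,0,0,0,0,0,0],[0.1,0,0,0,0,0,0],[1,0,0,0,0,0,0],[1,0,0,0,0,0,0],[1,0,0,0,0,0,0],[1,0,0,0,0,0,0],[1,0,0,0,0,0,0]]]' --force 10

```text
t: 2.55
tool_pos: [0.4476, -0.2754, 0.039]
orientation: [3.063, 0.696, 0.001]
force: [0.6, -0.2, 1.8]
opening: 0.0553
```

>>> servo_tool --plan '[[[1,0,0,10,0,0,0],[1,0,0,25,0,0,0],[1,0,0,35,0,0,0],[1,0,0,40,0,0,0],[1,15,15,30,0,0,0],[1,25,30,11,0,0,0],[1,30,35,0,0,0,0],[1,30,35,0,0,0,0],[1,30,35,0,0,0,0],[1,30,35,0,0,0,0],[1,20,25,0,0,0,0],[1,10,10,0,0,0,0]]]'

```text
t: 3.75
tool_pos: [0.6383, -0.0521, 0.1899]
orientation: [-3.062, -0.7, -0.0]
force: [0.3, -0.0, -1.2]
opening: 0.0551
```

>>> servo_tool --plan '[[[1,0,0,0,0,0,0],[1,0,0,0,0,0,0],[1,0,0,0,0,0,0]]]'

```text
t: 4.05
tool_pos: [0.6365, -0.0565, 0.1897]
orientation: [3.064, 0.694, -0.001]
force: [0.7, 0.4, 0.5]
opening: 0.0555
```

>>> servo_tool --plan '[[[1,1,1,-20,0,0,0],[1,0,0,-25,0,0,0],[1,0,0,-25,0,0,0],[1,0,0,-25,0,0,0],[1,0,0,-18,0,0,0],[1,0,0,-10,0,0,0],[1,0,0,-5,0,0,0],[1,0,0,0,0,0,0],[1,0,0,-2,0,0,0],[1,0,0,-2,0,0,0],[1,0,0,0,0,0,0]]]'

```text
t: 5.15
tool_pos: [0.6386, -0.0541, 0.0581]
orientation: [3.063, 0.696, 0.001]
force: [-1.5, 0.5, -1.1]
opening: 0.0554
```

>>> servo_tool --plan '[[[1,0,0,-2,0,0,0],[1,0,0,0,0,0,0]]]'

```text
t: 5.35
tool_pos: [0.6382, -0.054, 0.0555]
orientation: [-3.063, -0.696, 0.0]
force: [-0.5, -0.8, -0.6]
opening: 0.0552
```

>>> servo_tool --plan '[[[1,0,0,-1,0,0,0],[1,0,0,0,0,0,0]]]'

```text
t: 5.55
tool_pos: [0.6382, -0.054, 0.0545]
orientation: [-3.063, -0.696, 0.0]
force: [0.4, -0.9, -0.4]
opening: 0.0556
```

>>> servo_tool --plan '[[[1,0,0,-1,0,0,0],[1,0,0,0,0,0,0],[1,0,0,0,0,0,0]]]'

```text
t: 5.85
tool_pos: [0.6385, -0.054, 0.054]
orientation: [3.063, 0.696, 0.001]
force: [-0.8, 1.7, 3.6]
opening: 0.0557
```

>>> servo_tool --plan '[[[1,0,0,-1,0,0,0],[1,0,0,0,0,0,0],[1,0,0,0,0,0,0]]]'

```text
t: 6.15
tool_pos: [0.639, -0.0539, 0.0539]
orientation: [3.063, 0.696, 0.003]
force: [-2.8, 2.6, 7.7]
opening: 0.0552
```

The ball has touched the floor: the vertical force rose to 7.7 N. I ease up slightly and open.

>>> servo_tool --plan '[[[1,0,0,1,0,0,0],[0.25,0,0,0,0,0,0],[0.1,0,0,0,0,0,0],[-0.2,0,0,0,0,0,0],[-0.5,0,0,0,0,0,0],[-0.9,0,0,0,0,0,0],[-0.9,0,0,0,0,0,0],[-0.9,0,0,0,0,0,0]]]'

```text
t: 6.95
tool_pos: [0.6379, -0.0542, 0.0532]
orientation: [-3.063, -0.696, 0.001]
force: [0.2, 0.3, 0.2]
opening: 0.083
```

>>> servo_tool --plan '[[[-0.9,0,0,10,0,0,0],[-0.9,0,0,25,0,0,0],[-0.9,0,0,35,0,0,0],[-0.9,0,0,40,0,0,0],[-0.9,0,0,40,0,0,0],[-0.9,0,0,10,0,0,0],[-0.9,0,0,0,0,0,0]]]'

```text
t: 7.65
tool_pos: [0.6399, -0.0544, 0.2175]
orientation: [3.061, 0.695, 0.009]
force: [-0.2, 1.1, -0.0]
opening: 0.0883
```

Run:
```python
from h import *
snap('scene','d.png',(240,160,420,320),4)
s=monitor.read_state();print(s['t'],s['tool_pos'],s['orientation'],s['q'],s['force'])
```

```text
7.7 [ 0.63872583 -0.05416465  0.21463643] [3.06279716e+00 6.95842202e-01 2.83176291e-03] [-1.64553052e-01  2.45238102e-01  1.38626974e+00 -6.50910921e-06
  1.50813422e+00  9.59444504e-01] [-0.16201723 -0.03497017  0.09985268]
```

View pics/d.png

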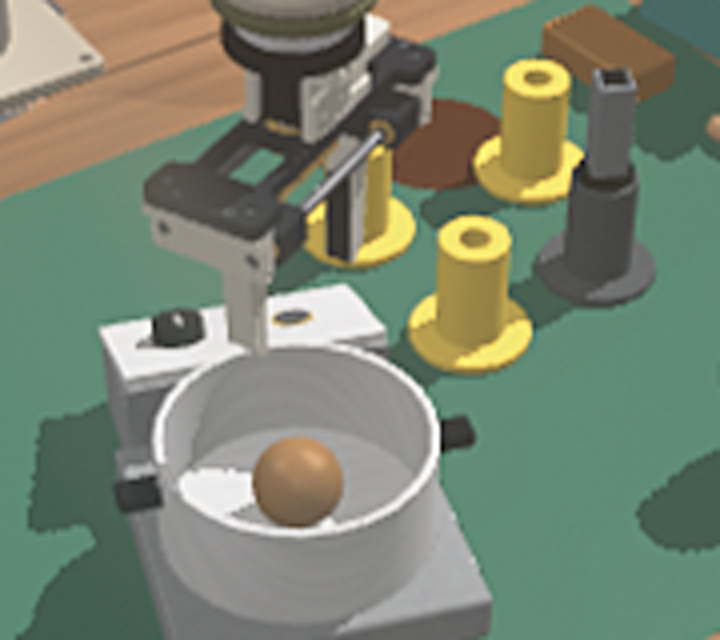

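The ball lies free in the pot at (298,480) in the crop. Next I go above the thermometer and turn the jaws to its sides (+36°).

>>> servo_tool --plan '[[[-1,-6,19,5,0,0,0.04],[-1,-12,34,6,0,0,0.065],[-1,-13,35,4,0,0,0.07],[-1,-13,35,0,0,0,0.07],[-1,-13,35,0,0,0,0.07],[-1,-13,35,0,0,0,0.07],[-1,-13,35,0,0,0,0.07],[-1,-13,35,0,0,0,0.07],[-1,-13,35,0,0,0,0.07],[-1,-12,31,0,0,0,0.04],[-1,0,0,0,0,0,0],[-1,0,0,0,0,0,0]]]'

```text
t: 8.9
tool_pos: [0.5156, 0.2756, 0.2268]
orientation: [-2.691, -1.621, 0.005]
force: [0.0, 0.1, 0.1]
opening: 0.0928
```

Run:
```python
from h import *
from scipy.spatial.transform import Rotation as Ro
snap('top','e.png',(180,200,300,300),5);
s=monitor.read_state();R=Ro.from_rotvec(s['orientation']).as_matrix()
print(s['t'],s['tool_pos'],s['force'],R[:,2],np.degrees(np.arctan2(R[1,1],R[0,1])),s['q'])
```

```text
8.95 [0.51622146 0.27478123 0.22706908] [-0.44645242 -0.13550492 -0.88556484] [-0.00236412 -0.00132723 -0.99999632] -27.95256716342142 [ 4.01670546e-01  9.33260245e-02  1.53272622e+00 -2.97733509e-04
  1.51823527e+00  8.89549248e-01]
```

View pics/e.png

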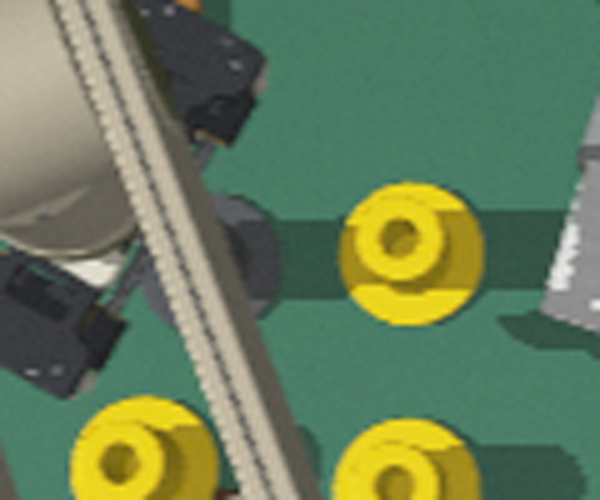

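The jaws sit over the stand at -28°, clear of the yellow stands. I descend and grip the handle.

>>> servo_tool --plan '[[[-1,1,0,-20,0,0,0],[-1,0,0,-25,0,0,0],[-1,0,0,-25,0,0,0],[-1,0,0,-20,0,0,0],[-1,0,0,-10,0,0,0],[-1,0,0,0,0,0,0],[-1,0,0,0,0,0,0]]]'

```text
t: 9.65
tool_pos: [0.5188, 0.2745, 0.1293]
orientation: [2.694, 1.616, 0.001]
force: [-0.5, -0.2, 0.2]
opening: 0.0928
```

>>> servo_tool --plan '[[[0,0,0,0,0,0,0],[0.2,0,0,0,0,0,0],[0.35,0,0,0,0,0,0],[0.5,0,0,0,0,0,0],[1,0,0,0,0,0,0],[1,0,0,0,0,0,0],[1,0,0,0,0,0,0],[1,0,0,0,0,0,0]]]' --force 25

```text
t: 10.45
tool_pos: [0.5182, 0.2749, 0.1286]
orientation: [-2.693, -1.618, 0.0]
force: [0.1, 0.2, -0.1]
opening: 0.0334
```

>>> servo_tool --plan '[[[1,0,0,0,0,0,0],[1,0,0,0,0,0,0],[1,0,0,0,0,0,0],[1,0,0,0,0,0,0]]]'

```text
t: 10.85
tool_pos: [0.5182, 0.2749, 0.1286]
orientation: [-2.693, -1.618, 0.0]
force: [-0.4, 0.2, -0.4]
opening: 0.0257
```

Gripped, with the opening at 25.7 mm. I lift it out, then carry it towards the pad with a 20° tilt.

>>> servo_tool --plan '[[[1,0,0,10,0,0,0],[1,0,0,20,0,0,0],[1,0,0,25,0,0,0],[1,0,0,25,0,0,0],[1,0,0,25,0,0,0],[1,0,0,15,0,0,0],[1,0,0,0,0,0,0],[1,0,0,0,0,0,0]]]'

```text
t: 11.65
tool_pos: [0.5181, 0.2748, 0.2481]
orientation: [-2.693, -1.618, 0.001]
force: [0.4, 0.6, -2.1]
opening: 0.026
```

>>> servo_tool --plan '[[[1,-3,-14,0,0,0,0],[1,-5,-25,0,-0.0105,-0.0333,0],[1,-5,-25,0,-0.0105,-0.0333,0],[1,-5,-25,0,-0.0105,-0.0333,0],[1,-5,-25,0,-0.0105,-0.0333,0],[1,-5,-25,0,-0.0105,-0.0333,0],[1,-5,-25,0,-0.0105,-0.0333,0],[1,-5,-25,0,-0.0105,-0.0333,0],[1,-5,-25,0,-0.0105,-0.0333,0],[1,-5,-20,0,-0.0105,-0.0333,0],[1,-2,-5,0,-0.0105,-0.0333,0],[1,0,0,0,0,0,0]]]'

```text
t: 12.85
tool_pos: [0.4666, 0.0346, 0.2465]
orientation: [2.454, 1.472, 0.331]
force: [0.4, 0.6, -1.4]
opening: 0.0263
```

>>> servo_tool --plan '[[[1,0,0,-15,0,0,0],[1,0,0,-15,0,0,0],[1,0,0,-10,0,0,0],[1,0,0,0,0,0,0],[1,0,0,0,0,0,0]]]'

```text
t: 13.35
tool_pos: [0.468, 0.0361, 0.2079]
orientation: [2.453, 1.475, 0.332]
force: [-0.2, 0.6, -0.8]
opening: 0.026
```

```bash
cat > g.py <<'E'
from h import *
from scipy.spatial.transform import Rotation as Ro
s=monitor.read_state();R=Ro.from_rotvec(s['orientation']).as_matrix()
tip=s['tool_pos']+.1186*R[:,2]
n=np.array([-.326,.103,.94])
print(s['t'],s['tool_pos'].round(4),s['opening'],'F',s['force'].round(2),'axis',-R[:,2].round(3),'tip',tip.round(4), 'along n to pad',(tip-[.5148,.021,.0725])@n/1)
E
python3 - <<'E'
from g import *
a=proj('scene',tip);b=proj('top',tip);print('tip px',a,b,'pad px',proj('scene',[.5148,.021,.0725]))
snap('scene','f.png',(250,120,400,270),4)
print('crop tip',(a-[250,120])*4)
E
```

```text
13.35 [0.468  0.0361 0.2079] 0.02603461842717341 F [-0.2   0.56 -0.8 ] axis [-0.325  0.103  0.94 ] tip [0.5065 0.0239 0.0963] along n to pad 0.02541461469838152
tip px [311.70409634 229.52355051] [308.02280417 254.63541855] pad px [312.57976753 238.74615253]
crop tip [246.81638537 438.09420203]
```

View pics/f.png

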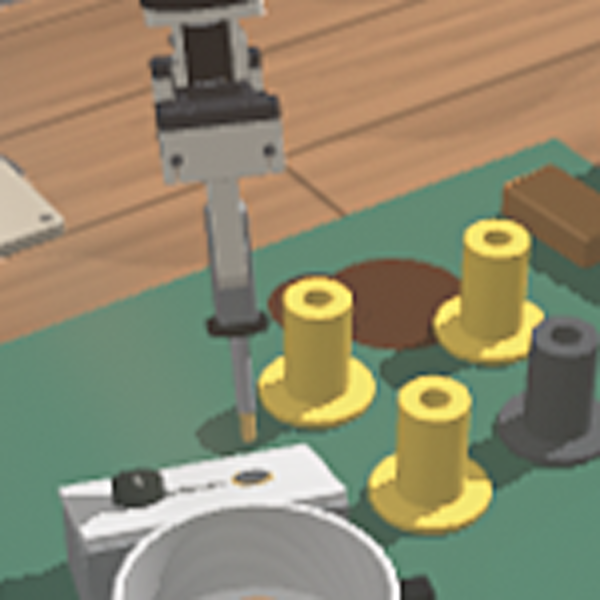

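The tip is at (248,441), against a predicted (247,438), and the pad is at (251,477). The tip hangs 25 mm off the pad on its normal, so I approach along the normal.

>>> servo_tool --plan '[[[1,2,-0.6,-5.6,0,0,0],[1,2,-0.6,-5.6,0,0,0],[1,2,-0.6,-5.6,0,0,0],[1,1.3,-0.4,-3.8,0,0,0],[1,0,0,0,0,0,0],[1,0,0,0,0,0,0]]]'

```text
t: 14.0
tool_pos: [0.4755, 0.0336, 0.1879]
orientation: [2.453, 1.473, 0.334]
force: [-0.2, -0.0, -1.1]
opening: 0.026
```

>>> servo_tool --plan '[[[1,0.65,-0.2,-1.9,0,0,0],[1,0.65,-0.2,-1.9,0,0,0],[1,0,0,0,0,0,0],[1,0,0,0,0,0,0]]]'

```text
t: 14.4
tool_pos: [0.4769, 0.0333, 0.1843]
orientation: [2.453, 1.473, 0.335]
force: [-0.8, -0.1, -1.0]
opening: 0.0261
```

>>> servo_tool --plan '[[[1,0.65,-0.2,-1.9,0,0,0],[1,0,0,0,0,0,0],[1,0,0,0,0,0,0],[1,0,0,0,0,0,0]]]'

```text
t: 14.8
tool_pos: [0.4776, 0.0331, 0.1825]
orientation: [2.453, 1.473, 0.335]
force: [0.6, -0.6, -0.7]
opening: 0.0259
```

Run:
```python
from g import *
snap('scene','g.png',(260,170,360,270),6)
```

```text
14.8 [0.4776 0.0331 0.1825] 0.025908860428566303 F [ 0.58 -0.63 -0.7 ] axis [-0.326  0.103  0.94 ] tip [0.5163 0.0209 0.071 ] along n to pad -0.0018710715915172794
```

View pics/g.png

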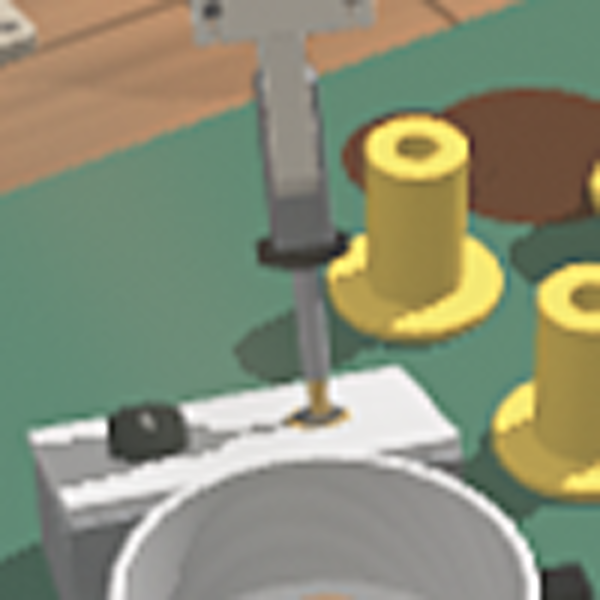

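The tip at (320,415) stands on the pad, centred near (316,415), at about first contact. I press on in small steps while watching the force.

>>> servo_tool --plan '[[[1,0.65,-0.2,-1.9,0,0,0],[1,0,0,0,0,0,0],[1,0,0,0,0,0,0]]]'

```text
t: 15.15
tool_pos: [0.4783, 0.0329, 0.1805]
orientation: [2.453, 1.473, 0.335]
force: [-1.5, 0.6, 0.2]
opening: 0.0264
```

>>> servo_tool --plan '[[[1,0.65,-0.2,-1.9,0,0,0],[1,0,0,0,0,0,0],[1,0,0,0,0,0,0]]]'

```text
t: 15.45
tool_pos: [0.4789, 0.0327, 0.1786]
orientation: [2.453, 1.473, 0.335]
force: [-0.6, 0.5, 1.1]
opening: 0.026
```

>>> servo_tool --plan '[[[1,0,0,0,0,0,0]]]'

```text
t: 15.55
tool_pos: [0.4789, 0.0327, 0.1786]
orientation: [2.453, 1.473, 0.335]
force: [-1.0, -0.1, 1.8]
opening: 0.0261
```

>>> servo_tool --plan '[[[1,0,0,0,0,0,0]]]'

```text
t: 15.65
tool_pos: [0.4789, 0.0327, 0.1786]
orientation: [2.453, 1.473, 0.335]
force: [-1.0, 0.7, 1.1]
opening: 0.026
```

>>> servo_tool --plan '[[[1,0,0,0,0,0,0]]]'

```text
t: 15.75
tool_pos: [0.4789, 0.0327, 0.1786]
orientation: [2.453, 1.473, 0.335]
force: [-0.2, -0.0, 1.4]
opening: 0.0262
```

Run:
```python
from g import *
a=[]
for i in range(12): eyes.read_camera('top'); a.append(monitor.read_state()['force'])
a=np.array(a);print(a.mean(0),a.std(0)/12**.5, 'Fn',(a@n).mean())
snap('scene','i.png',(290,195,340,245),12)
```

```text
15.75 [0.4789 0.0327 0.1786] 0.0262454954929774 F [-0.19 -0.02  1.36] axis [-0.326  0.103  0.94 ] tip [0.5176 0.0205 0.0672] along n to pad -0.005941159613291064
[-0.28489334  0.1904211   1.48603847] [0.14846023 0.14942469 0.14818139] Fn 1.5093647598470394
```

View pics/i.png

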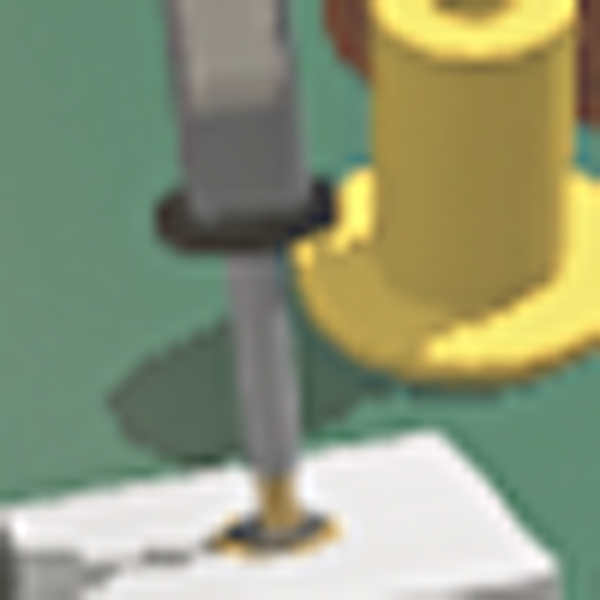

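The tip sits on the pad at (275,530) in the crop. The force implies 7-8 mm pushed in (2.7 N net of the probe's weight), while the geometry gives about 6 mm. I back off 1 mm to centre it, hold, then hand in.

>>> servo_tool --plan '[[[1,-0.3,0.1,0.9,0,0,0],[1,0,0,0,0,0,0],[1,0,0,0,0,0,0],[1,0,0,0,0,0,0],[1,0,0,0,0,0,0],[1,0,0,0,0,0,0],[1,0,0,0,0,0,0],[1,0,0,0,0,0,0],[1,0,0,0,0,0,0],[1,0,0,0,0,0,0]]]'

```text
t: 17.4
tool_pos: [0.4785, 0.0328, 0.1795]
orientation: [2.453, 1.473, 0.334]
force: [1.0, -0.4, 1.0]
opening: 0.0261
```

Run:
```python
from g import *
a=[]
for i in range(12): eyes.read_camera('top'); a.append(monitor.read_state()['force'])
Fn=(np.array(a)@n).mean()+1.2;print('Fn',Fn,'plunger mm',Fn/.35)
if 1.2<Fn<3.2: job.close_job();print('closed')
```

```text
17.4 [0.4785 0.0328 0.1795] 0.02609464039115408 F [ 1.05 -0.4   1.01] axis [-0.326  0.103  0.94 ] tip [0.5172 0.0206 0.068 ] along n to pad -0.0050563610705185785
Fn 2.5431867465745794 plunger mm 7.266247847355942
the job is handed in; nothing more can be done
closed
```

I lowered the wax ball into the pot until it touched the floor and let it go there; a camera view afterwards showed it lying free inside. I then lifted the thermometer out of its stand, tilted it 20°, and pressed its tip onto the measuring pad. I handed the job in at about 18 s with the thermometer still in the gripper; no verdict is reported.

Last checks:
- **Squareness:** the tool axis, which the thermometer was assumed to follow, matched the estimated pad normal to within about 0.001 in each component.
- **Tip position:** computed from the gripper pose, the tip was about 1–2 mm to the side of the pad centre. The last pictures, taken just before I backed off 1 mm, showed it on the pad.
- **Push:** the averaged force gave about 2.5 N net of the thermometer's weight, or about 7 mm pushed in.
- **Disagreement:** geometry gave about 5 mm for the same pose. The 2 mm gap is within calibration and force noise, and both values lie well inside the 2–10.5 mm window.

I did not take a final picture of the whole scene. The bystanders were last seen in earlier views, and nothing the arm did went near them.

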